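# Park the stop pin and clear the tube cradle

## Task

Get the tube cradle ready for the next tube: slide the stop pin back along its slot by its handle until it is out of the channel, and lay the handle over in the side notch so that it stays parked; then, holding the scraper block, push all four steel chips along the channel into the open chip tray at its end. The chips are sharp, so never touch them with the gripper. Finish with the scraper standing upright on its foot on the bench, and leave everything else on the bench where it is.

Things in the scene. Friction and masses are not known exactly. Their poses are not given: they have to be found in the camera images.
- cradle: Steel tube cradle bolted to the bench. Origin: on the bench under the middle of its channel; z up. The channel runs along its y axis, the grey pin barrel stands out on its +x side. Base plate 8 mm thick, x -55 to 95, y -75 to +75 mm.
- channel (a point): Middle of the channel floor, 45 mm above the bench; axes as the cradle's. The channel is 180 mm long (y -90 to +90), open at both ends, and 64 mm wide (x -32 to +32) between two lips 8 mm thick that rise 12 mm above its floor.
- barrel (a point): Middle of the barrel's inner end at the bore axis: cradle frame (32, 0, 58) mm, same axes. The barrel is 30 mm wide (y -15 to +15), 86 mm long (cradle x 32 to 118), its top 72 mm above the bench. Its bore runs along x. In its top, along the middle, runs a slot 14 mm wide (cradle x 58 to 111) in which the pin's handle travels.
- notch (a point): Middle of the side notch, cradle frame (104, 11, 58) mm, same axes: at the slot's outer end (cradle x 97 to 111) the barrel's +y wall is cut away, 14 mm wide, from the top down to 53 mm above the bench, so that the handle can lie over sideways in it.
- pin: Hollow steel stop pin, loose in the bore, 12 mm thick, with a solid round bar handle 10 mm thick. Origin: on the pin's axis where the handle joins. x: away from its tip, the way it is drawn (cradle's +x). z: along the handle, upright through the slot at the start (may lean a little). Tip 64 mm from the origin, tail 55 mm the other way. Tipped well over at the notch, it falls by its own weight.
- pin_tip (a point): Centre of the pin's tip, at the start about halfway across the channel, the pin's underside 7 mm over its floor. Parked: the pin drawn to the slot's outer end, tip inside the barrel, handle laid over to the cradle's +y side, about level, in the notch.
- handle_top (a point): Free end of the pin's handle, 50 mm from the pin's axis.
- chip_tray: Open aluminium tray fixed at one end of the channel (either end, 3 mm from it), 110 x 90 x 38 mm (cradle's x, y, up), walls 3 mm, floor 8 mm thick. Origin: centre of its underside; axes as the cradle's.
- closed_box: Closed aluminium box of the same size as the chip tray, fixed at the other end of the channel. Origin: centre of its underside.
- scraper: Scraper block standing upright on the bench: foot 56 (x) x 22 (y) x 26 mm (z) with a steel sole, and above it a wooden grip 40 (x) x 18 (y) mm; total height 72 mm. Origin: centre of its sole; z up. Its broad faces look along its y axis.
- chip0: Punched round steel slug, 18 mm across, 5 mm thick, lying flat on the channel floor at the start. Origin: centre of its underside.
- chip1: Saw-cut bit of steel, 18 x 12 x 6 mm, lying flat on the channel floor at the start. Origin: centre of its underside.
- chip2: Saw-cut bit of steel, 18 x 12 x 6 mm, lying flat on the channel floor at the start. Origin: centre of its underside.
- chip3: Punched round steel slug, 18 mm across, 5 mm thick, lying flat on the channel floor at the start. Origin: centre of its underside.
- tape_roll: Roll of olive tape, a ring 76 mm across and 48 mm high, lying flat. Origin: centre of its underside. Bystander, to be left alone.
- spray_can: Grey spray can, 64 mm across and 190 mm tall, upright. Origin: centre of its underside. Bystander, to be left alone.
- filler_tin: Low brass-coloured tin, 84 mm across, 55 mm high. Origin: centre of its underside. Bystander, to be left alone.
- wrench: Open-ended wrench lying flat. Origin: centre of its underside. Bystander, to be left alone.
- wood_block: Flat light wooden block 50 x 90 x 22 mm. Origin: centre of its underside. Bystander, to be left alone.
- bent_offcut: Dark bent tube offcut, 32 mm thick, about 200 mm long, lying flat. Origin: centre of its underside. Bystander, to be left alone.
- square_tube: Short piece of square steel bar 120 x 30 x 30 mm. Origin: centre of its underside. Bystander, to be left alone.
There are look-alikes about, which are no part of the job. Leave any blue, purple or yellow look-alike of the cradle alone.

How it is judged (in metres and radians):
On the way, in this order (a step that is already met when the one before it is completed fails the run):
1. the stop pin is drawn out of the channel and parked, handle laid over in the side notch, with all chips still out of the tray (x of pin in the frame of cradle between 0.098 and 0.111 m and y of pin in the frame of cradle between -0.006 and 0.006 m and angle between pin's own z axis and vertical above 1.2 rad and y of handle_top in the frame of cradle above 0.03 m and not (x of chip0 in the frame of chip_tray between -0.052 and 0.052 m and y of chip0 in the frame of chip_tray between -0.042 and 0.042 m and z of chip0 in the frame of chip_tray below 0.034 m) and not (x of chip1 in the frame of chip_tray between -0.052 and 0.052 m and y of chip1 in the frame of chip_tray between -0.042 and 0.042 m and z of chip1 in the frame of chip_tray below 0.034 m) and not (x of chip2 in the frame of chip_tray between -0.052 and 0.052 m and y of chip2 in the frame of chip_tray between -0.042 and 0.042 m and z of chip2 in the frame of chip_tray below 0.034 m) and not (x of chip3 in the frame of chip_tray between -0.052 and 0.052 m and y of chip3 in the frame of chip_tray between -0.042 and 0.042 m and z of chip3 in the frame of chip_tray below 0.034 m)), for 0.2 s.
2. all four chips are in the chip tray, swept there with the scraper off the bench, the pin still parked (x of pin in the frame of cradle between 0.098 and 0.111 m and y of pin in the frame of cradle between -0.006 and 0.006 m and angle between pin's own z axis and vertical above 1.2 rad and y of handle_top in the frame of cradle above 0.03 m and x of chip0 in the frame of chip_tray between -0.052 and 0.052 m and y of chip0 in the frame of chip_tray between -0.042 and 0.042 m and z of each of chip0, chip1, chip2, chip3 in the frame of chip_tray below 0.034 m and x of chip1 in the frame of chip_tray between -0.052 and 0.052 m and y of chip1 in the frame of chip_tray between -0.042 and 0.042 m and x of chip2 in the frame of chip_tray between -0.052 and 0.052 m and y of chip2 in the frame of chip_tray between -0.042 and 0.042 m and x of chip3 in the frame of chip_tray between -0.052 and 0.052 m and y of chip3 in the frame of chip_tray between -0.042 and 0.042 m and height (world z) of scraper above 0.02 m), for 0.1 s.
At the end, for the whole second after the job is handed in: Pin parked: origin 98 to 111 mm along cradle x, 6 mm or less off the bore axis, handle tipped over 1.2 rad with its end over 30 mm towards +y; all chips inside the chip tray, under 34 mm high; scraper upright within 0.12 rad, sole under 4 mm from the bench; all at rest (x of pin in the frame of cradle between 0.098 and 0.111 m and y of pin in the frame of cradle between -0.006 and 0.006 m and angle between pin's own z axis and vertical above 1.2 rad and y of handle_top in the frame of cradle above 0.03 m and x of chip0 in the frame of chip_tray between -0.052 and 0.052 m and y of chip0 in the frame of chip_tray between -0.042 and 0.042 m and z of each of chip0, chip1, chip2, chip3 in the frame of chip_tray below 0.034 m and x of chip1 in the frame of chip_tray between -0.052 and 0.052 m and y of chip1 in the frame of chip_tray between -0.042 and 0.042 m and x of chip2 in the frame of chip_tray between -0.052 and 0.052 m and y of chip2 in the frame of chip_tray between -0.042 and 0.042 m and x of chip3 in the frame of chip_tray between -0.052 and 0.052 m and y of chip3 in the frame of chip_tray between -0.042 and 0.042 m and linear speed of each of chip0, chip1, chip2, chip3, pin, scraper below 0.02 m/s and height (world z) of scraper below 0.004 m and angle between scraper's own z axis and vertical below 0.12 rad); the robot touches nothing.
It fails at once if the robot touches a chip (over 0.5 N) (contact force between any of the arm, the fingers and chip0 above 0.5 N or contact force between any of the arm, the fingers and chip1 above 0.5 N or contact force between any of the arm, the fingers and chip2 above 0.5 N or contact force between any of the arm, the fingers and chip3 above 0.5 N).
It fails at once if a bystander is moved by more than 30 mm (distance of any of tape_roll, spray_can, filler_tin, wrench, wood_block, bent_offcut, square_tube from where it was at the start of the episode above 0.03 m).
It also fails if it takes over 64 s, if anything falls off the work surface, if the arm or the gripper's body presses on something with over 40 N, if the wrist force passes 120 N, or if a joint passes its speed limit or range.

## Robot

A 6-joint arm with a two-finger parallel gripper is mounted at the origin on the work surface. World frame = base frame: x ahead of the robot, y to its left, z up, the work surface at z = 0. Lengths are in m, angles in degrees, forces in N, time in s.
With the tool pointing down it reaches from about 0.375 to 0.9 m from the base axis. Payload 3.1 kg.
Tool frame: the origin (TCP) lies between the finger pads; the fingertips stand 11 mm ahead of it and the grasp point (between the pads) lies 8 mm behind it; z points along the fingers, y is the line along which they close (so a half turn about z gives the same grasp; the last joint's range is limited). The gripper opens to 87 mm and grips with 3 to 60 N. Pads are 19 mm wide; open, the fingers measure 117 mm over their backs; the gripper's body (75 mm by 190 mm) begins 51 mm behind the grasp point.
Start: joints at [60.132, 30.224, 82.088, -0, 67.689, -10.227], TCP at [0.21, 0.589, 0.234] pointing down, gripper open.
Joint ranges: [-176.69, 176.69], [-43.24, 126.21], [12.49, 139.97], [-82, 262], [0, 151.66], [-163.58, 163.58]. Speed limits (degrees/s): [159.86, 159.86, 180, 180, 180, 180].

## Interface

Orientations are given as a 3x3 rotation matrix whose columns are the frame's x, y, z axes.
In Python, from rig import bot, viewer, workorder, models gives the robot as it stands.
- The arm moves only by the shell command python3 -m jog 'ROWS'. ROWS is JSON, a list of rows, each a list of 7 numbers: the opening, from 0 (shut) to 1 (fully open), then the shift along the tool's x, y, z in m, then the turn, a rotation vector about the tool's x, y, z in degrees. In form: [[claw, x, y, z, ax, ay, az], ...]. A call has 1 to 20 rows; each row is the pose to reach, as a shift and turn from the pose commanded when the call began, along the tool's axes at that moment; what a row does not reach only later rows make up. A row lasts 1/8 s, in which the tool goes at most 62.5 mm and 10.7 degrees, less where a joint would pass 70% of its speed; a pose out of reach is approached as far as the arm can. A call with a gripper value outside its range is refused whole. The fingers move at their own pace and stop on an object; the grip force is fixed at half the most. Time passes only in rows, so rows that repeat a pose let the fingers close. It gives the time, the measured TCP pose, the force, the opening and the grip force at its end, in the units of the state.
- bot.read_state(): the state, without advancing time (a new reading comes with each control period).
- viewer.capture(name): name is "scene" or "top"; returns (picture, depth): 384x512x3 uint8, blue, green, red; 384x512 float32, m along the optical axis (not along the pixel's ray), 0 where there is no reading.
- viewer.camera_info(name): a dict with "fx", "fy", "cx", "cy" (pixels), "world_to_cam" (4x4, takes a point from world to camera coordinates). Camera axes: x right, y down, z forward; pixel columns grow to the right and rows downward; lengths in m; the calibration is good to about 2 mm. A picture is of the moment at which its call begins. camera_info takes no time and is no camera call.
- workorder.hand_in(): hands the job in; it is judged then, once.
Trained networks look in the newest picture that a camera, given by its name, has taken for a name from the list of things; names that differ only in an ending like _2 or _b are one class to them, and where a whole thing is asked for, a point or a joint stands for the part that bears it (a point fixed in the world has none). Each returns a list of dicts, best first, with "p" (0 to 1); they miss things now and then, are a little off and sometimes report something else, mostly with a low value. They report only what shows in the picture. A call takes as long as a camera call. They do not tell look-alikes from the thing itself.
- models.outline_of(camera, thing): "mask" (384x512 bool, what is visible of it).
- models.tip_of(camera, thing): "xyz" ([x, y, z] in m, in world coordinates, good to about 4 mm: a listed point, or the origin of a listed thing).
The state is a dict: "time_s": time; "joint_positions": joint angles; "qvel": joint speeds; "tau": joint torques, N m; "position": TCP position; "tcp_rot": TCP orientation; "force": force on the tool from outside, world axes, zero at the start; "moment": the same for the moment, N m; "opening": opening from 0.0 (shut) to 1.0 (fully open); "grasp_force": force on a finger pad.
Only numpy, scipy, OpenCV 4.12 (cv2) and the standard library are available. Lean on these libraries where they do the work, as an engineer would, in place of code of your own. Each camera call takes 0.05 s, during which the arm holds its last target. There are 200 camera calls.

## Working session

There is one attempt and no reset: what is moved stays moved. The work goes in short steps, Python scripts to look and compute and a shell command to move; the robot and the scene stay as the last step left them, time stands still between calls to the robot, and variables do not carry over. Pictures are saved under pics/ and viewed, at most 10 in all, crops included, and the job is handed in when it is done.

```bash
ls; mkdir -p pics
cat > h.py <<'E'
import numpy as np, cv2
from rig import bot, viewer, workorder, models
def cloud(name):
    im,d=viewer.capture(name); k=viewer.camera_info(name)
    v,u=np.mgrid[:384,:512]; X=np.stack([(u-k['cx'])*d/k['fx'],(v-k['cy'])*d/k['fy'],d,np.ones_like(d)],-1)
    W=X@np.linalg.inv(k['world_to_cam']).T; W[d==0]=np.nan
    return im,W[...,:3]
def px(name,p):
    k=viewer.camera_info(name); c=k['world_to_cam']@np.r_[p,1]
    return np.round([k['fx']*c[0]/c[2]+k['cx'],k['fy']*c[1]/c[2]+k['cy']]).astype(int)
E
python3 - <<'E'
from h import *
print(bot.read_state())
for n in ("scene","top"):
    im,W=cloud(n); cv2.imwrite(f'pics/{n}0.png',cv2.resize(im,(800,600))); np.save(n+'0.npy',W)
    for t in "cradle channel barrel notch pin pin_tip handle_top chip_tray closed_box scraper chip0 chip1 chip2 chip3".split():
        for r in models.tip_of(n,t)[:3]: print(n,t,round(r['p'],2),np.round(r['xyz'],3),px(n,r['xyz']))
E
```

```text
pics
{'time_s': 0.0, 'joint_positions': array([ 6.01321881e+01,  3.02781591e+01,  8.21553041e+01, -3.00743320e-03,
        6.76899982e+01, -1.02270386e+01]), 'qvel': array([ 0.07628006, -0.02883985,  0.07472132, -0.03315332, -0.04681521,
       -0.05925354]), 'tau': array([ 1.45115901e-03, -4.40036595e+01, -1.76593906e+01,  6.33975654e-02,
        5.82370092e-02, -1.52077669e-04]), 'position': array([0.20970244, 0.58802084, 0.23258628]), 'tcp_rot': array([[-9.41825039e-01,  3.36101967e-01, -1.03098446e-03],
       [ 3.36103381e-01,  9.41823197e-01, -1.89278082e-03],
       [ 3.34837722e-04, -2.12918573e-03, -9.99997677e-01]]), 'force': array([0.93026665, 0.09939481, 0.13986214]), 'moment': array([-0.00017742, -0.01332888, -0.0547017 ]), 'grasp_force': 0.0, 'opening': 1.0033464167419504}
scene cradle 0.9 [0.274 0.164 0.001] [260 137]
scene cradle 0.84 [ 0.506 -0.012  0.003] [258 202]
scene cradle 0.7 [ 0.671 -0.342 -0.002] [191 305]
scene channel 0.89 [ 0.502 -0.014  0.049] [257 191]
scene channel 0.76 [ 0.673 -0.349  0.045] [187 298]
scene channel 0.72 [0.273 0.169 0.043] [261 127]
s
[... 2079 characters left out ...]
top closed_box 0.23 [ 0.32  -0.417  0.001] [381 252]
top scraper 0.68 [ 0.501 -0.358  0.004] [363 202]
top scraper 0.32 [ 0.503 -0.018  0.047] [270 199]
top chip0 0.4 [0.52  0.011 0.042] [262 195]
top chip0 0.37 [0.494 0.029 0.045] [257 201]
top chip0 0.18 [ 0.502 -0.355  0.002] [362 202]
top chip1 0.4 [0.52  0.011 0.042] [262 195]
top chip1 0.37 [0.494 0.029 0.045] [257 201]
top chip1 0.18 [ 0.502 -0.355  0.002] [362 202]
top chip2 0.4 [0.52  0.011 0.042] [262 195]
top chip2 0.37 [0.494 0.029 0.045] [257 201]
top chip2 0.18 [ 0.502 -0.355  0.002] [362 202]
top chip3 0.4 [0.52  0.011 0.042] [262 195]
top chip3 0.37 [0.494 0.029 0.045] [257 201]
top chip3 0.18 [ 0.502 -0.355  0.002] [362 202]
```

View pics/scene0.png

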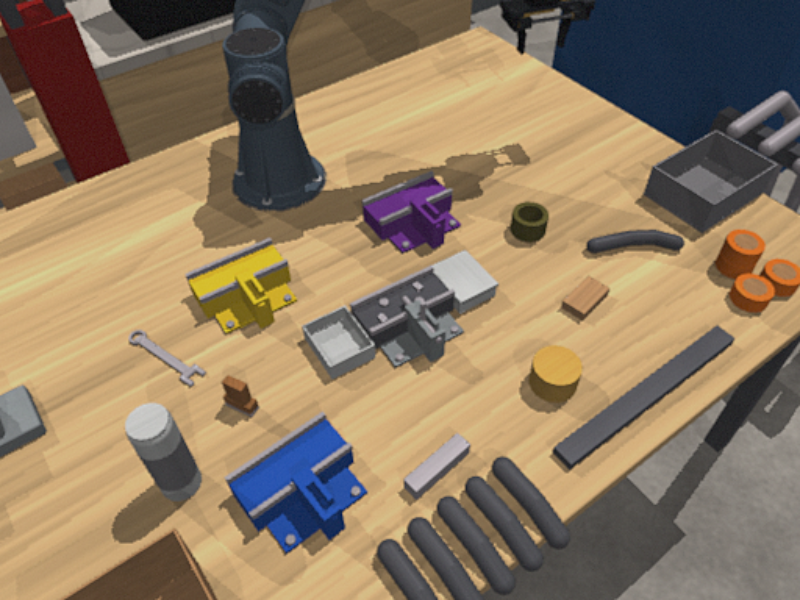

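View pics/top0.png

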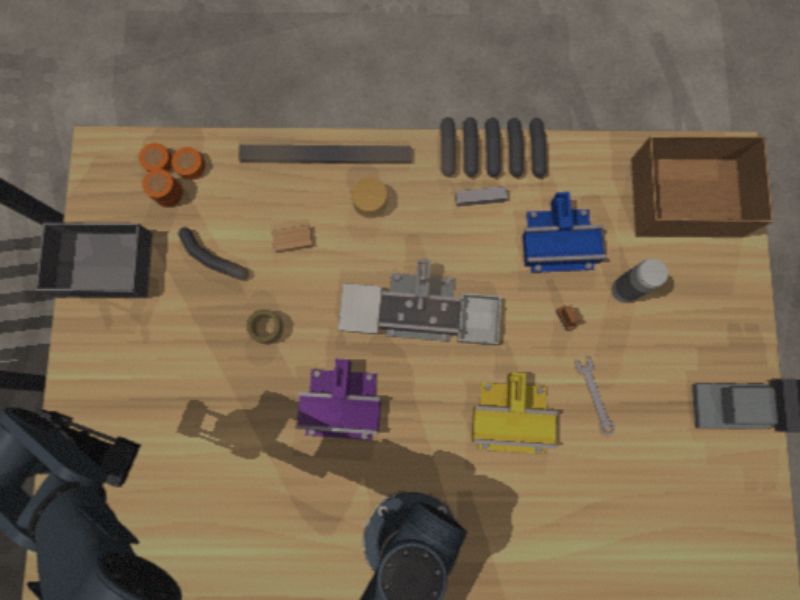

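Run:
```python
from h import *
a=cv2.imread('pics/scene0.png'); b=cv2.imread('pics/top0.png')
# crops in 800x600 coords
s=800/512
c1=cv2.resize(a[250:370,330:490],(400,300),interpolation=cv2.INTER_CUBIC)
c2=cv2.resize(b[240:360,340:500],(400,300),interpolation=cv2.INTER_CUBIC)
c3=cv2.resize(a[340:460,180:340],(400,300),interpolation=cv2.INTER_CUBIC)
c4=cv2.resize(b[260:380,500:660],(400,300),interpolation=cv2.INTER_CUBIC)
cv2.imwrite('pics/crop1.png',np.vstack([np.hstack([c1,c2]),np.hstack([c3,c4])]))
T=np.load('top0.npy').reshape(-1,3); S=np.load('scene0.npy').reshape(-1,3)
P=np.vstack([T,S]); P=P[~np.isnan(P).any(1)]
def box(lo,hi,Q=P):
    return Q[((Q>lo)&(Q<hi)).all(1)]
# handle
for n,Q in(('top',T),('sc',S)):
    h=box([.54,-.06,.08],[.62,.03,.14],Q); print(n,'handle',len(h),h.mean(0).round(4),h.min(0).round(3),h.max(0).round(3))
    h=box([.56,-.05,.068],[.64,.03,.078],Q); print(n,'barrel top',len(h),np.median(h,0).round(4)); print(cv2.minAreaRect(h[:,:2].astype('f')*1000))
    h=box([.44,-.42,.06],[.56,-.29,.09],Q); print(n,'scraper top',len(h),np.median(h,0).round(4)); print(cv2.minAreaRect(h[:,:2].astype('f')*1000))
    h=box([.42,-.23,.052],[.60,.2,.062],Q); print(n,'lips',len(h)); 
    for lo,hi in((.44,.485),(.515,.56)):
        q=box([lo,-.1,.054],[hi,.07,.061],Q); 
        if len(q)>5: print(len(q),q.mean(0).round(4),np.polyfit(q[:,1],q[:,0],1).round(4))
    h=box([.42,.06,.033],[.60,.2,.045],Q); print(n,'box top',len(h),cv2.minAreaRect(h[:,:2].astype('f')*1000))
    h=box([.42,-.21,.033],[.60,-.1,.043],Q); print(n,'tray rim',len(h),cv2.minAreaRect(h[:,:2].astype('f')*1000))
```

```text
top handle 11 [ 0.5674 -0.0189  0.1018] [ 0.564 -0.023  0.082] [ 0.574 -0.016  0.111]
top barrel top 63 [ 0.5926 -0.027   0.0719]
((589.4542236328125, -19.960630416870117), (28.37044906616211, 58.23552703857422), 89.9859848022461)
top scraper top 68 [ 0.4949 -0.3521  0.0708]
((495.5555725097656, -352.13592529296875), (39.2185173034668, 18.993459701538086), 30.846134185791016)
top lips 266
77 [ 0.4647 -0.0143  0.0571] [0.0717 0.4658]
83 [ 0.5345 -0.0213  0.0569] [0.077  0.5362]
top box top 748 ((510.4578857421875, 114.05004119873047), (110.47697448730469, 109.83101654052734), 85.66883850097656)
top tray rim 90 ((490.2893981933594, -148.88265991210938), (94.28600311279297, 110.36564636230469), 86.87074279785156)
sc handle 26 [ 0.5738 -0.0218  0.0974] [ 0.568 -0.025  0.081] [ 0.577 -0.017  0.109]
sc barrel top 120 [ 0.5902 -0.0261  0.0709]
((591.6153564453125, -21.903427124023438), (31.59992790222168, 62.39731979370117), 85.90001678466797)
sc scraper top 122 [ 0.5018 -0.3551  0.0694]
((499.1991271972656, -354.42156982421875), (41.10649871826172, 19.43002700805664), 27.353607177734375)
sc lips 374
125 [ 0.4679 -0.0168  0.056 ] [0.0787 0.4692]
114 [ 0.5387 -0.0203  0.0564] [0.0783 0.5403]
sc box top 811 ((514.3231201171875, 113.92292022705078), (108.63737487792969, 113.53784942626953), 86.271240234375)
sc tray rim 217 ((493.1309814453125, -148.40621948242188), (99.50750732421875, 113.59679412841797), 87.19286346435547)
```

View pics/crop1.png

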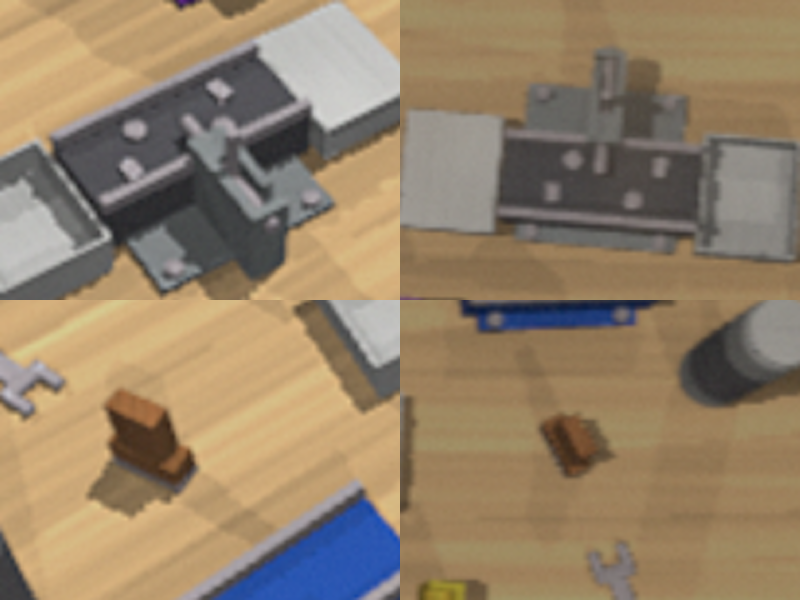

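The pictures show four cradles. At 800x600, scene view then top view:

| Cradle | Scene px | Top px |
|---|---|---|
| Grey | (410,310) | (420,310) |
| Purple | (410,210) | (340,400) |
| Yellow | (240,285) | (517,415) |
| Blue | (300,480) | (563,240) |

Only the grey one has a pin, chips and a tray, so it is the target. The open tray is on its −y side (scene (340,340)) and the closed box is on +y (465,280). The scraper is at scene (240,393), top (570,317), and there is only one. The handle stands at scene (415,310).

The fitted cradle origin is about (0.502, −0.0135), yaw −4.4°. Heights match the text: barrel 72, lips 57, scraper top about 71 mm.

```bash
cat >> h.py <<'E'
from scipy.spatial.transform import Rotation as Ro
YAW=-4.4; O=np.array([.502,-.0135,0]); C=Ro.from_euler('z',YAW,degrees=True).as_matrix()
def down(yaw,roll=0):   # tool y at yaw, z down, then roll (deg) about tool y
    a=np.radians(yaw); y=np.array([np.cos(a),np.sin(a),0]); z=np.array([0,0,-1.])
    return np.stack([np.cross(y,z),y,z],1)@Ro.from_euler('y',roll,degrees=True).as_matrix()
def cr(x,y,z): return O+C@[x,y,z]
def rel(p,R):
    s=bot.read_state(); R0=s['tcp_rot']
    d=R0.T@(np.asarray(p)-s['position']); w=Ro.from_matrix(R0.T@R).as_rotvec(degrees=True)
    print('row',d.round(4).tolist(),w.round(1).tolist())
E
python3 - <<'E'
from h import *
rel([.5715,-.019,.16],down(YAW))
for n in('scene','top'):
    P=np.load(n+'0.npy').reshape(-1,3); q=P[(P[:,2]>.17)&(P[:,2]<.2)&(P[:,1]<-.3)&(P[:,0]>.3)&(P[:,0]<.8)]
    print(n,'can top',len(q),np.median(q,0).round(3),q.min(0).round(3),q.max(0).round(3))
E
```

```text
row [-0.5447, -0.4508, 0.0736] [-0.0, 0.0, 74.8]
scene can top 696 [ 0.577 -0.498  0.188] [ 0.538 -0.529  0.17 ] [ 0.601 -0.466  0.193]
top can top 315 [ 0.563 -0.492  0.188] [ 0.535 -0.525  0.17 ] [ 0.594 -0.464  0.198]
```

```bash
python3 -m jog '[[1,-0.045,-0.038,0,0,0,6],[1,-0.09,-0.075,0,0,0,12],[1,-0.136,-0.113,0,0,0,19],[1,-0.182,-0.15,0,0,0,25],[1,-0.227,-0.188,0,0,0,31],[1,-0.272,-0.225,0,0,0,37],[1,-0.318,-0.263,0,0,0,44],[1,-0.363,-0.3,0,0,0,50],[1,-0.409,-0.338,0,0,0,56],[1,-0.454,-0.376,0.02,0,0,62],[1,-0.5,-0.413,0.04,0,0,68],[1,-0.5447,-0.4508,0.0736,0,0,74.8],[1,-0.5447,-0.4508,0.0736,0,0,74.8],[1,-0.5447,-0.4508,0.0736,0,0,74.8],[1,-0.5447,-0.4508,0.0736,0,0,74.8],[1,-0.5447,-0.4508,0.0736,0,0,74.8]]'
python3 - <<'E'
from h import *
rel([.5715,-.019,.094],down(YAW))
for n in('top','scene'):
    im,W=cloud(n)
    for t in('handle_top','notch','barrel'):
        for r in models.tip_of(n,t)[:4]:
            if abs(r['xyz'][1]+.01)<.05: print(n,t,round(r['p'],2),np.round(r['xyz'],3))
E
```

```text
time_s: 3.5
position: [0.5713, -0.0177, 0.1609]
tcp_rot: [[0.075, 0.997, 0.001], [0.997, -0.075, -0.0], [-0.0, 0.001, -1.0]]
force: [0.1, 0.3, 0.4]
opening: 0.998
grasp_force: 0.0
row [-0.0013, 0.0002, 0.0669] [0.1, 0.0, 0.1]
scene handle_top 0.45 [ 0.569 -0.022  0.109]
scene notch 0.87 [ 0.605 -0.013  0.053]
scene barrel 0.61 [ 0.533 -0.015  0.063]
```

```bash
python3 -m jog '[[1,-0.001,0,0.03,0,0,0],[1,-0.001,0,0.055,0,0,0],[1,-0.001,0,0.067,0,0,0],[1,-0.001,0,0.067,0,0,0],[0,-0.001,0,0.067,0,0,0],[0,-0.001,0,0.067,0,0,0],[0,-0.001,0,0.067,0,0,0],[0,-0.001,0,0.067,0,0,0],[0,-0.001,0,0.067,0,0,0],[0,-0.001,0,0.067,0,0,0],[0,-0.001,0,0.067,0,0,0],[0,-0.001,0,0.067,0,0,0]]'
python3 - <<'E'
from h import *
s=bot.read_state(); print((C.T@(s['position']-O)).round(4)); print(s['tau'].round(2))
E
```

```text
time_s: 5.4
position: [0.5714, -0.02, 0.0929]
tcp_rot: [[0.077, 0.997, -0.0], [0.997, -0.077, 0.0], [-0.0, -0.0, -1.0]]
force: [0.3, -0.0, -0.1]
opening: 0.17
grasp_force: 0.0
[ 0.0697 -0.0012  0.0929]
[ -0.   -43.04 -11.27   0.05   0.05   0.  ]
```

```bash
python3 -m jog '[[0,0,0,0,0,0,0],[0,0,0,0,0,0,0],[0,0,0,0,0,0,0]]'; python3 -m jog '[[0,0,0.006,0,0,0,0],[0,0,0.012,0,0,0,0],[0,0,0.018,0,0,0,0],[0,0,0.024,0,0,0,0],[0,0,0.028,0,0,0,0],[0,0,0.03,0,0,0,0],[0,0,0.03,0,0,0,0]]'
```

```text
time_s: 5.78
position: [0.5714, -0.02, 0.0929]
tcp_rot: [[0.077, 0.997, -0.0], [0.997, -0.077, -0.0], [-0.0, -0.0, -1.0]]
force: [0.1, -0.4, -0.3]
opening: 0.104
grasp_force: 30.0
time_s: 6.65
position: [0.6016, -0.0224, 0.0929]
tcp_rot: [[0.077, 0.997, 0.001], [0.997, -0.077, -0.0], [-0.0, 0.001, -1.0]]
force: [1.0, -0.2, -0.4]
opening: 0.104
grasp_force: 30.0
```

```bash
python3 -m jog '[[0,0,0.001,0,0,0,0],[0,0,0.002,0,0,0,0],[0,0,0.003,0,0,0,0],[0,0,0.004,0,0,0,0],[0,0,0.004,0,0,0,0]]'|grep -E 'pos|force'; python3 -m jog '[[0,0,0.001,0,0,0,0],[0,0,0.002,0,0,0,0],[0,0,0.003,0,0,0,0],[0,0,0.003,0,0,0,0]]'|grep -E 'pos|force'
```

```text
position: [0.6055, -0.0227, 0.0929]
force: [0.1, -0.7, 0.0]
grasp_force: 30.0
position: [0.6085, -0.0229, 0.093]
force: [-0.4, -0.6, -0.5]
grasp_force: 30.0
```

```bash
for i in 1; do python3 -m jog '[[0,0,0.001,0,0,0,0],[0,0,0.002,0,0,0,0],[0,0,0.002,0,0,0,0]]'|grep -E 'pos|force'; done;  python3 - <<'E'
from h import *
for n in('top','scene'):
    im,W=cloud(n); c=px(n,[.58,-.02,.06]); cv2.imwrite(f'pics/{n}1.png',cv2.resize(im[c[1]-40:c[1]+40,c[0]-50:c[0]+50],(500,400),interpolation=cv2.INTER_CUBIC))
a=np.hstack([cv2.resize(cv2.imread(f'pics/{n}1.png'),(400,320)) for n in('top','scene')]); cv2.imwrite('pics/both1.png',a)
E
```

```text
position: [0.6097, -0.023, 0.0929]
force: [-2.4, -0.7, 1.6]
grasp_force: 30.0
```

View pics/both1.png

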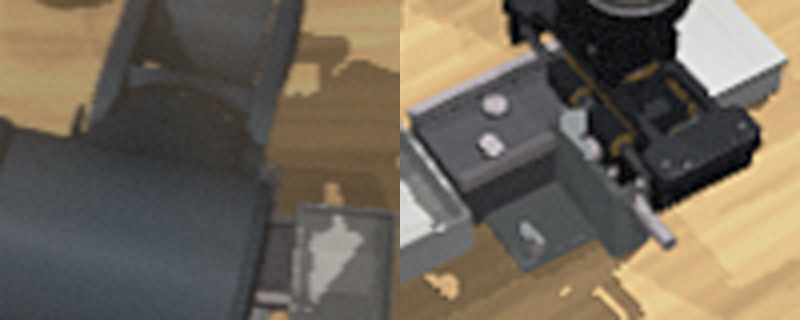

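The scene crop shows the jaws on the handle at the barrel's outer end, around (640,170), and the pin's tail sticking out at (660,230). The end stop was just felt, so I'll back off 2 mm and tip the handle over.

```bash
python3 -m jog '[[0,0,-0.0015,0,0,0,0],[0,0,-0.003,0,0,0,0],[0,0,-0.003,0,0,0,0]]'|grep -E 'pos|force';  python3 -m jog '[[0,0.0031,0,0.0001,0,-5,0],[0,0.0061,0,0.0005,0,-10,0],[0,0.0091,0,0.0012,0,-15,0],[0,0.012,0,0.0021,0,-20,0],[0,0.012,0,0.0021,0,-20,0]]'
```

```text
position: [0.6076, -0.0228, 0.093]
force: [0.0, 0.2, -0.9]
grasp_force: 30.0
time_s: 9.25
position: [0.6091, -0.0098, 0.0912]
tcp_rot: [[0.07, 0.997, -0.024], [0.937, -0.074, -0.342], [-0.342, 0.001, -0.94]]
force: [-0.5, -0.2, 2.9]
opening: 0.105
grasp_force: 30.0
```

Run:
```python
from h import *
t0=20
for th in range(25,76,5):
    f=lambda t: np.array([35*np.sin(np.radians(t)),0,-35*np.cos(np.radians(t))]) # in start tool axes
    Rt=Ro.from_euler('y',-t0,degrees=True).as_matrix()
    print(th,(Rt.T@(f(th)-f(t0))).round(1))
```

```text
25 [3.1 0.  0.1]
30 [6.1 0.  0.5]
35 [9.1 0.  1.2]
40 [12.   0.   2.1]
45 [14.8  0.   3.3]
50 [17.5  0.   4.7]
55 [20.1  0.   6.3]
60 [22.5  0.   8.2]
65 [24.7  0.  10.3]
70 [26.8  0.  12.5]
75 [28.7  0.  14.9]
```

```bash
python3 -m jog '[[0,0.0031,0,0.0001,0,-5,0],[0,0.0061,0,0.0005,0,-10,0],[0,0.0091,0,0.0012,0,-15,0],[0,0.012,0,0.0021,0,-20,0],[0,0.0148,0,0.0033,0,-25,0],[0,0.0148,0,0.0033,0,-25,0]]'|grep -vE time;  python3 -m jog '[[0,0.0031,0,0.0001,0,-5,0],[0,0.0061,0,0.0005,0,-10,0],[0,0.0091,0,0.0012,0,-15,0],[0,0.012,0,0.0021,0,-20,0],[0,0.012,0,0.0021,0,-20,0]]'
```

```text
position: [0.61, 0.0024, 0.083]
tcp_rot: [[0.053, 0.997, -0.054], [0.705, -0.076, -0.705], [-0.707, -0.0, -0.707]]
force: [0.5, 1.7, 4.4]
opening: 0.107
grasp_force: 30.0
time_s: 10.62
position: [0.6101, 0.009, 0.0725]
tcp_rot: [[0.031, 0.997, -0.071], [0.421, -0.077, -0.904], [-0.907, -0.002, -0.422]]
force: [-0.1, 3.5, 3.7]
opening: 0.103
grasp_force: 30.0
```

```bash
python3 -m jog '[[0.35,0,0,0,0,0,0],[0.35,0,0,0,0,0,0],[0.35,0,0,0,0,0,0],[0.35,0,0,0,0,0,0],[0.35,0,0,-0.02,0,0,0],[0.35,0,0,-0.05,0,0,0],[0.35,0,0,-0.08,0,0,0],[0.35,0,0,-0.08,0,0,0]]'
python3 - <<'E'
from h import *
for n in('top','scene'):
    im,W=cloud(n); c=px(n,[.58,-.02,.06]); cv2.imwrite(f'pics/{n}2.png',cv2.resize(im[c[1]-40:c[1]+40,c[0]-50:c[0]+50],(400,320),interpolation=cv2.INTER_CUBIC))
    for t in('handle_top','pin'):
        for r in models.tip_of(n,t)[:2]: print(n,t,round(r['p'],2),(C.T@(r['xyz']-O)).round(3))
a=np.hstack([cv2.imread(f'pics/{n}2.png') for n in('top','scene')]); cv2.imwrite('pics/both2.png',a)
E
```

```text
time_s: 11.62
position: [0.6166, 0.0845, 0.108]
tcp_rot: [[0.035, 0.997, -0.065], [0.423, -0.074, -0.903], [-0.905, 0.004, -0.424]]
force: [0.1, 0.0, 0.5]
opening: 0.354
grasp_force: 0.0
top handle_top 0.45 [0.104 0.056 0.054]
top pin 0.66 [ 0.107 -0.473  0.   ]
top pin 0.55 [0.107 0.001 0.058]
scene handle_top 0.51 [0.104 0.05  0.06 ]
scene handle_top 0.34 [ 0.305 -0.12  -0.002]
scene pin 0.52 [-0.057  0.352  0.004]
scene pin 0.5 [ 0.105 -0.001  0.053]
```

View pics/both2.png

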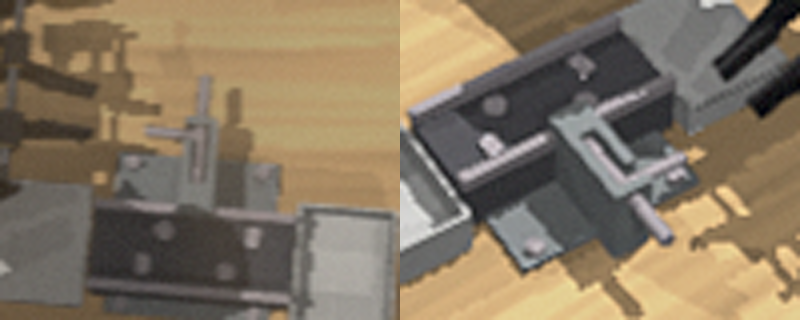

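Both crops show the pin parked: the handle is lying level towards +y in the notch (top (165,132), scene (660,170)), the channel is free of the pin, and all four chips are still in it. Next is the scraper.

Run:
```python
from h import *
for p,y in(([.60,.02,.2],-15),([.499,-.3545,.2],-61),([.499,-.3545,.1],-61)): rel(p,down(y))
for n in('top','scene'):
    im,W=cloud(n); P=W.reshape(-1,3); h=P[((P>[.44,-.42,.06])&(P<[.56,-.29,.09])).all(1)]
    print(cv2.minAreaRect(h[:,:2].astype('f')*1000),[ (r['xyz'].round(3),round(r['p'],2)) if hasattr(r['xyz'],'round') else r['xyz'] for r in models.tip_of(n,'scraper')[:1]])
```

```text
row [-0.111, -0.0103, 0.0159] [5.9, 64.9, 9.4]
row [-0.2718, -0.0816, 0.3616] [31.9, 59.5, 50.2]
row [-0.1811, -0.0814, 0.4038] [31.9, 59.5, 50.2]
((496.0339050292969, -352.5321350097656), (38.93925476074219, 18.48636817932129), 26.391845703125) [[0.5005, -0.3551, 0.0021]]
((498.78253173828125, -354.5823974609375), (41.0169677734375, 18.84398078918457), 27.1021785736084) [[0.4998, -0.353, -0.0006]]
```

```bash
python3 -m jog '[[0.6,-0.016,-0.001,0.003,1,10,1],[0.6,-0.032,-0.003,0.005,2,20,3],[0.6,-0.048,-0.004,0.007,3,30,4],[0.6,-0.064,-0.006,0.009,4,40,6],[0.6,-0.08,-0.007,0.011,5,50,7],[0.6,-0.096,-0.009,0.014,5.5,60,8.5],[0.6,-0.111,-0.0103,0.0159,5.9,64.9,9.4],[0.6,-0.111,-0.0103,0.0159,5.9,64.9,9.4]]'
python3 - <<'E'
from h import *
for p in([.499,-.3545,.2],[.499,-.3545,.1]): rel(p,down(-62))
E
```

```text
time_s: 13.12
position: [0.6007, 0.0183, 0.2017]
tcp_rot: [[0.262, 0.965, 0.004], [0.965, -0.262, 0.0], [0.001, 0.003, -1.0]]
force: [0.1, -0.4, -0.7]
opening: 0.599
grasp_force: 0.0
row [-0.3864, -0.0004, 0.0013] [0.2, -0.1, 46.8]
row [-0.3865, -0.0008, 0.1013] [0.2, -0.1, 46.8]
```

```bash
python3 -m jog '[[0.6,-0.055,0,0,0,0,7],[0.6,-0.11,0,0,0,0,14],[0.6,-0.165,0,0,0,0,20],[0.6,-0.22,0,0,0,0,27],[0.6,-0.275,0,0,0,0,34],[0.6,-0.33,0,0,0,0,40],[0.6,-0.3865,0,0.01,0,0,46.8],[0.6,-0.3865,0,0.04,0.2,-0.1,46.8],[0.6,-0.3865,-0.0008,0.08,0.2,-0.1,46.8],[0.6,-0.3865,-0.0008,0.1,0.2,-0.1,46.8],[0.6,-0.3865,-0.0008,0.1,0.2,-0.1,46.8]]'
python3 - <<'E'
from h import *
rel([.499,-.3545,.042],down(-62))
E
```

```text
time_s: 14.5
position: [0.4993, -0.3499, 0.0969]
tcp_rot: [[0.88, 0.475, -0.007], [0.475, -0.88, 0.006], [-0.004, -0.009, -1.0]]
force: [0.1, 0.2, -0.3]
opening: 0.599
grasp_force: 0.0
row [-0.0023, 0.0044, 0.0549] [-0.5, 0.2, 0.4]
```

```bash
python3 -m jog '[[0.6,0,0,0,0,0,0],[0.6,0,0,0,0,0,0]]'
python3 - <<'E'
from h import *
rel([.499,-.3545,.042],down(-62))
E
```

```text
time_s: 14.75
position: [0.5009, -0.3525, 0.1009]
tcp_rot: [[0.881, 0.474, -0.001], [0.474, -0.881, 0.0], [-0.001, -0.001, -1.0]]
force: [-0.6, -0.2, 0.8]
opening: 0.597
grasp_force: 0.0
row [-0.0026, 0.0009, 0.0589] [-0.0, 0.0, 0.3]
```

```bash
python3 -m jog '[[0.6,-0.0026,0.0009,0.03,0,0,0.3],[0.6,-0.0026,0.0009,0.05,0,0,0.3],[0.6,-0.0026,0.0009,0.0589,0,0,0.3],[0.6,-0.0026,0.0009,0.0589,0,0,0.3],[0,-0.0026,0.0009,0.0589,0,0,0.3],[0,-0.0026,0.0009,0.0589,0,0,0.3],[0,-0.0026,0.0009,0.0589,0,0,0.3],[0,-0.0026,0.0009,0.0589,0,0,0.3],[0,-0.0026,0.0009,0.0589,0,0,0.3],[0,-0.0026,0.0009,0.0589,0,0,0.3],[0,-0.0026,0.0009,0.0589,0,0,0.3],[0,-0.0026,0.0009,0.0589,0,0,0.3]]'
python3 - <<'E'
from h import *
for n in('top','scene'):
    im,W=cloud(n); P=W.reshape(-1,3); c=P[((P>[.44,-.42,.002])&(P<[.56,-.29,.025])).all(1)]; print(len(c), cv2.minAreaRect(c[:,:2].astype('f')*1000) if len(c)>4 else '')
E
```

```text
time_s: 16.25
position: [0.4981, -0.3542, 0.0411]
tcp_rot: [[0.883, 0.469, -0.002], [0.469, -0.883, 0.002], [-0.001, -0.003, -1.0]]
force: [-0.5, 1.0, 3.6]
opening: 0.21
grasp_force: 30.0
0 
138 ((516.4574584960938, -353.428955078125), (80.06841278076172, 144.17784118652344), 17.760934829711914)
```

```bash
sed -i 's/O=np.array(\[.502/O=np.array([.5035/' h.py; python3 -m jog '[[0,0,0,-0.02,0,0,0],[0,0,0,-0.07,0,0,0],[0,0,0,-0.12,0,0,0],[0,0,0,-0.16,0,0,0],[0,0,0,-0.16,0,0,0]]';  python3 - <<'E'
from h import *
rel(cr(0,.076,.2),down(YAW-90))
E
```

```text
time_s: 16.98
position: [0.5, -0.356, 0.204]
tcp_rot: [[0.883, 0.469, 0.003], [0.469, -0.883, -0.003], [0.001, 0.004, -1.0]]
force: [0.2, -0.8, -2.2]
opening: 0.206
grasp_force: 30.0
row [0.2043, -0.3652, 0.0027] [0.2, -0.1, 32.3]
```

```bash
python3 -m jog '[[0,0.025,-0.045,0,0,0,4],[0,0.05,-0.09,0,0,0,8],[0,0.076,-0.136,0,0,0,12],[0,0.102,-0.182,0,0,0,16],[0,0.128,-0.228,0,0,0,20],[0,0.153,-0.274,0,0,0,24],[0,0.179,-0.32,0,0,0,28],[0,0.2043,-0.3652,0.0027,0,0,32.3],[0,0.2043,-0.3652,0.0027,0.2,-0.1,32.3],[0,0.2043,-0.3652,0.0027,0.2,-0.1,32.3],[0,0.2043,-0.3652,0.0027,0.2,-0.1,32.3]]'
python3 - <<'E'
from h import *
rel(cr(0,.076,.12),down(YAW-90))
E
```

```text
time_s: 18.35
position: [0.5075, 0.0627, 0.1983]
tcp_rot: [[0.997, -0.077, -0.006], [-0.077, -0.997, 0.005], [-0.006, -0.004, -1.0]]
force: [-0.2, -0.4, -1.5]
opening: 0.205
grasp_force: 30.0
row [0.0023, 0.0006, 0.0783] [-0.3, 0.4, -0.0]
```

Lower to just above the lips (sole about 20 mm above them) and check the foot's fit between them.

```bash
python3 -m jog '[[0,0,0,0.03,0,0,0],[0,0,0,0.06,0,0,0],[0,0.001,0,0.0783,0,0,0],[0,0.001,0,0.0783,0,0,0],[0,0.001,0,0.0783,0,0,0]]'
python3 - <<'E'
from h import *
rel(cr(0,.076,.0875),down(YAW-90))
im,W=cloud('scene'); m=np.zeros(W.shape[:2],bool)
P=W.reshape(-1,3); L=(P-O)@C
q=L[(abs(L[:,1]-.07)<.05)&(L[:,2]>.075)&(L[:,2]<.106)&(abs(L[:,0])<.06)]
print(len(q)); 
for z in np.arange(.07,.135,.006):
    q=L[(abs(L[:,1]-.065)<.02)&(abs(L[:,2]-z)<.003)&(abs(L[:,0])<.06)]
    if len(q): print(z.round(3),len(q),q.min(0).round(4),q.max(0).round(4))
q=L[(abs(L[:,1])<.09)&(abs(L[:,2]-.057)<.0025)&(abs(L[:,0])<.05)]
for sgn in(-1,1): print('lip',np.percentile(q[q[:,0]*sgn>0][:,0],[5,50,95]).round(4))
c=px('scene',cr(0,.03,.07)); cv2.imwrite('pics/s3.png',cv2.resize(im[c[1]-45:c[1]+45,c[0]-60:c[0]+60],(800,600),interpolation=cv2.INTER_CUBIC))
E
```

```text
time_s: 18.98
position: [0.509, 0.0634, 0.1213]
tcp_rot: [[0.997, -0.077, -0.003], [-0.077, -0.997, 0.005], [-0.004, -0.005, -1.0]]
force: [0.4, 0.3, -1.3]
opening: 0.201
grasp_force: 30.0
row [0.0005, 0.0012, 0.0337] [-0.3, 0.2, -0.0]
110
0.076 2 [-0.018   0.0655  0.0783] [0.0021 0.0662 0.0788]
0.082 22 [-0.03    0.0621  0.0791] [0.0287 0.083  0.0845]
0.088 21 [-0.0231  0.064   0.0852] [0.0301 0.084  0.0909]
0.094 23 [-0.0242  0.0637  0.0913] [0.0293 0.0831 0.0962]
0.1 22 [-0.0254  0.0628  0.0973] [0.0303 0.0831 0.1028]
0.106 29 [-0.0267  0.0616  0.1031] [0.0278 0.0844 0.1088]
0.112 20 [-0.0074  0.0579  0.1098] [0.0211 0.0822 0.1148]
0.118 18 [-0.0082  0.0568  0.1151] [0.0215 0.0818 0.121 ]
0.124 19 [-0.01    0.0573  0.1213] [0.0197 0.0804 0.127 ]
0.13 15 [-0.0084  0.0568  0.1273] [0.0209 0.0796 0.1326]
lip [-0.0397 -0.0356 -0.0308]
lip [0.0324 0.0365 0.0408]
```

View pics/s3.png

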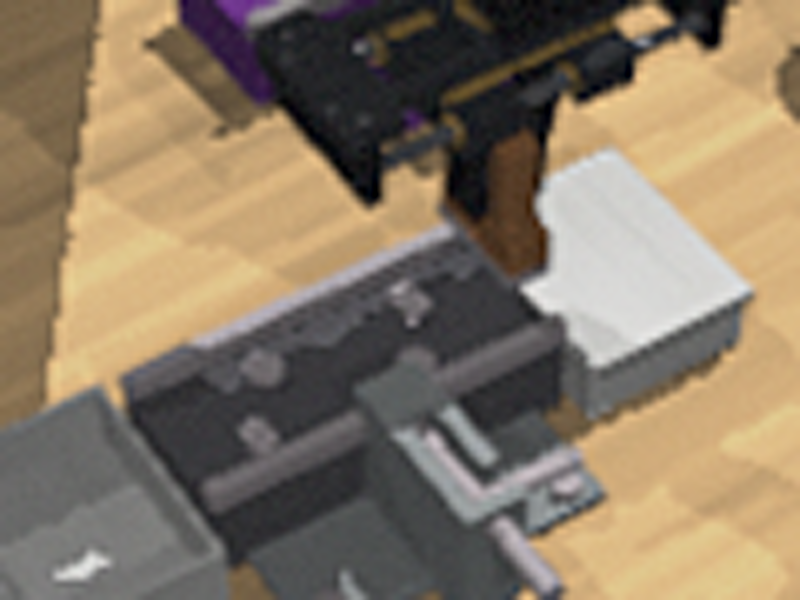

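The picture shows the scraper foot at (520,240) above the +y end of the channel. It is centred between the lips to within about 1 mm, and all chips are on the tray side of it. Lowering now.

```bash
python3 -m jog '[[0,-0.0005,0.0005,0.01,-0.3,0.2,0],[0,-0.0005,0.0005,0.02,-0.3,0.2,0],[0,-0.0005,0.0005,0.027,-0.3,0.2,0],[0,-0.0005,0.0005,0.032,-0.3,0.2,0],[0,-0.0005,0.0005,0.032,-0.3,0.2,0],[0,-0.0005,0.0005,0.032,-0.3,0.2,0]]'|grep -E 'pos|force'; python3 -m jog '[[0,0,0,0.001,0,0,0],[0,0,0,0.002,0,0,0],[0,0,0,0.002,0,0,0]]'|grep -E 'pos|force'
```

```text
position: [0.5078, 0.0639, 0.0888]
force: [-0.5, -0.4, -0.2]
grasp_force: 30.0
position: [0.5076, 0.0639, 0.0867]
force: [-0.2, 0.2, -0.9]
grasp_force: 30.0
```

```bash
python3 -m jog '[[0,0,0,0.001,0,0,0],[0,0,0,0.001,0,0,0]]'|grep -E 'pos|force'; python3 -m jog '[[0,0,0.004,0,0,0,0],[0,0,0.01,0,0,0,0],[0,0,0.016,0,0,0,0],[0,0,0.022,0,0,0,0],[0,0,0.028,0,0,0,0],[0,0,0.034,0,0,0,0],[0,0,0.04,0,0,0,0],[0,0,0.04,0,0,0,0]]'
```

```text
position: [0.5078, 0.0639, 0.086]
force: [-1.2, 0.3, 2.4]
grasp_force: 30.0
time_s: 21.4
position: [0.5048, 0.0233, 0.086]
tcp_rot: [[0.997, -0.076, -0.001], [-0.076, -0.997, -0.001], [-0.001, 0.001, -1.0]]
force: [0.0, 1.3, 4.5]
opening: 0.207
grasp_force: 30.0
```

```bash
python3 -m jog '[[0,0,0.005,0,0,0,0],[0,0,0.011,0,0,0,0],[0,0,0.017,0,0,0,0],[0,0,0.023,0,0,0,0],[0,0,0.029,0,0,0,0],[0,0,0.035,0,0,0,0],[0,0,0.041,0,0,0,0],[0,0,0.047,0,0,0,0],[0,0,0.053,0,0,0,0],[0,0,0.059,0,0,0,0],[0,0,0.065,0,0,0,0],[0,0,0.071,0,0,0,0],[0,0,0.077,0,0,0,0],[0,0,0.083,0,0,0,0],[0,0,0.083,0,0,0,0]]'
python3 - <<'E'
from h import *
im,W=cloud('scene')
c=px('scene',cr(0,-.07,.06)); cv2.imwrite('pics/s4.png',cv2.resize(im[c[1]-45:c[1]+45,c[0]-60:c[0]+60],(800,600),interpolation=cv2.INTER_CUBIC))
rel(cr(0,-.118,.086),down(YAW-90))
E
```

```text
time_s: 23.28
position: [0.498, -0.0593, 0.086]
tcp_rot: [[0.997, -0.076, -0.002], [-0.076, -0.997, -0.0], [-0.002, 0.001, -1.0]]
force: [-0.3, 1.9, 4.9]
opening: 0.205
grasp_force: 30.0
row [0.0019, 0.0719, 0.0001] [0.0, 0.1, 0.0]
```

View pics/s4.png

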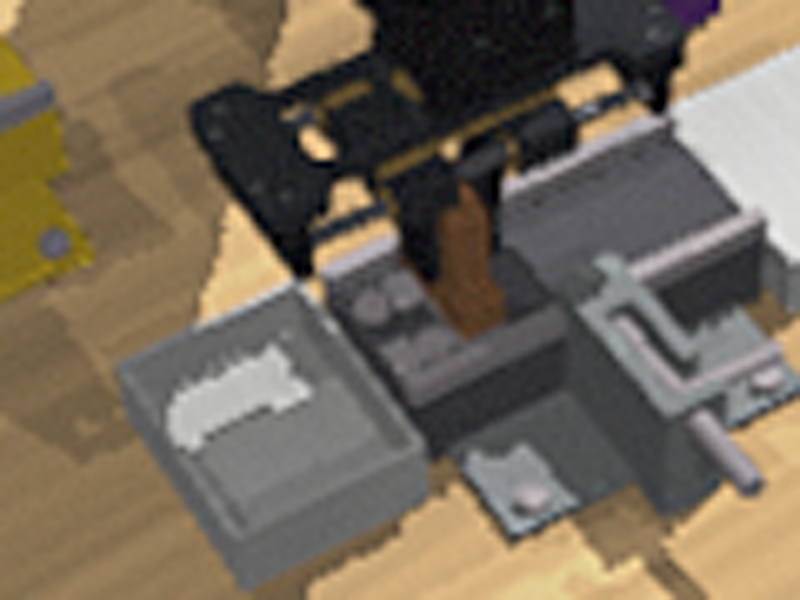

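The picture shows all four chips gathered at (390,320) ahead of the foot and none behind. The pin is still parked, so I continue the sweep.

```bash
python3 -m jog '[[0,0,0.005,0,0,0,0],[0,0.001,0.011,0,0,0,0],[0,0.001,0.017,0,0,0,0],[0,0.001,0.023,0,0,0,0],[0,0.001,0.029,0,0,0,0],[0,0.001,0.035,0,0,0,0],[0,0.001,0.041,0,0,0,0],[0,0.001,0.047,0,0,0,0],[0,0.001,0.053,0,0,0,0],[0,0.001,0.059,0,0,0,0],[0,0.001,0.065,0,0,0,0],[0,0.001,0.071,0,0,0,0],[0,0.001,0.074,0,0,0,0],[0,0.001,0.074,0,0,0,0],[0,0.001,0.074,-0.02,0,0,0],[0,0.001,0.074,-0.06,0,0,0],[0,0.001,0.074,-0.1,0,0,0],[0,0.001,0.074,-0.1,0,0,0]]'
python3 - <<'E'
from h import *
rel([.499,-.355,.186],down(-62))
E
```

```text
time_s: 25.58
position: [0.4958, -0.1333, 0.1887]
tcp_rot: [[0.997, -0.075, 0.005], [-0.075, -0.997, -0.004], [0.005, 0.003, -1.0]]
force: [0.5, -0.3, -1.5]
opening: 0.201
grasp_force: 30.0
row [0.0198, 0.2208, 0.0035] [0.3, -0.2, -32.3]
```

```bash
python3 -m jog '[[0,0.004,0.045,0,0,0,-6.5],[0,0.008,0.09,0,0,0,-13],[0,0.012,0.135,0,0,0,-20],[0,0.016,0.18,0,0,0,-26],[0,0.0198,0.2208,0.0035,0,0,-32.3],[0,0.0198,0.2208,0.0035,0.1,-0.1,-32.3],[0,0.0198,0.2208,0.0035,0.1,-0.1,-32.3],[0,0.0198,0.2208,0.0035,0.1,-0.1,-32.3]]'
python3 - <<'E'
from h import *
rel([.499,-.355,.05],down(-62))
t=[]
for n in('top','scene'):
    im,W=cloud(n); c=px(n,cr(0.03,-.08,.04)); t.append(cv2.resize(im[c[1]-40:c[1]+40,c[0]-50:c[0]+50],(400,320),interpolation=cv2.INTER_CUBIC))
cv2.imwrite('pics/both5.png',np.hstack(t))
E
```

```text
time_s: 26.58
position: [0.4965, -0.3525, 0.1816]
tcp_rot: [[0.883, 0.469, -0.005], [0.469, -0.883, 0.003], [-0.003, -0.005, -1.0]]
force: [0.2, 0.1, -1.7]
opening: 0.204
grasp_force: 30.0
row [0.0015, 0.004, 0.1316] [-0.3, 0.2, 0.0]
```

View pics/both5.png

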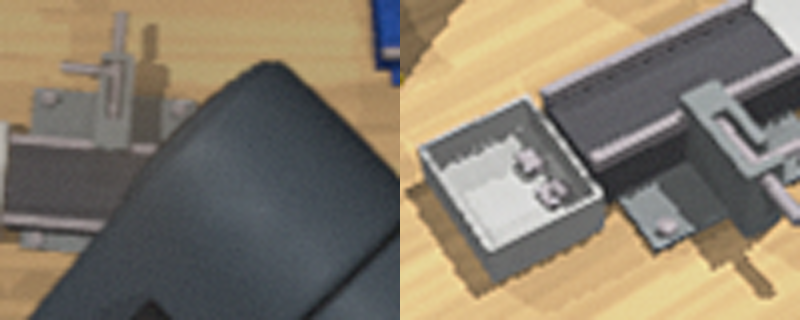

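The scene crop shows the channel empty and the chips stacked in two low piles inside the tray at (527,162) and (550,192). The handle is still parked. I'll set the scraper down at its old place.

```bash
python3 -m jog '[[0,0.0015,0.001,0.04,0,0,0],[0,0.0015,0.001,0.08,0,0,0],[0,0.0015,0.001,0.11,0,0,0],[0,0.0015,0.001,0.13,0,0,0],[0,0.0015,0.001,0.137,0,0,0],[0,0.0015,0.001,0.137,0,0,0],[0,0.0015,0.001,0.137,0,0,0]]'
python3 - <<'E'
from h import *
rel([.499,-.355,.0411],down(-62))
E
```

```text
time_s: 27.55
position: [0.4989, -0.3547, 0.0465]
tcp_rot: [[0.883, 0.469, -0.002], [0.469, -0.883, -0.001], [-0.002, -0.0, -1.0]]
force: [-0.1, 0.1, -2.2]
opening: 0.207
grasp_force: 30.0
row [0.0, 0.0003, 0.0054] [-0.0, 0.1, -0.0]
```

```bash
python3 -m jog '[[0,0,0,0.002,0,0,0],[0,0,0,0.004,0,0,0],[0,0,0,0.005,0,0,0],[0,0,0,0.005,0,0,0]]'|grep -E 'pos|force';python3 -m jog '[[0,0,0,0.0007,0,0,0],[0,0,0,0.0007,0,0,0]]'|grep -E 'pos|force'
```

```text
position: [0.4982, -0.3544, 0.041]
force: [-1.5, 1.5, 3.5]
grasp_force: 30.0
position: [0.4982, -0.3544, 0.041]
force: [-1.6, 0.4, 8.7]
grasp_force: 30.0
```

On the bench. Release and rise.

```bash
python3 -m jog '[[0.5,0,0,0,0,0,0],[0.5,0,0,0,0,0,0],[0.5,0,0,0,0,0,0],[0.5,0,0,0,0,0,0],[0.5,0,0,0,0,0,0],[0.5,0,0,-0.02,0,0,0],[0.5,0,0,-0.06,0,0,0],[0.5,0,0,-0.11,0,0,0],[0.5,0,0,-0.16,0,0,0],[0.5,0,0,-0.2,0,0,0],[0.5,-0.05,0,-0.2,0,0,0],[0.5,-0.11,0,-0.2,0,0,0],[0.5,-0.11,0,-0.2,0,0,0],[0.5,-0.11,0,-0.2,0,0,0]]'
python3 - <<'E'
from h import *
im,W=cloud('scene'); a=px('scene',[.5,-.2,.03]); cv2.imwrite('pics/end.png',cv2.resize(im[a[1]-75:a[1]+75,a[0]-100:a[0]+100],(800,600),interpolation=cv2.INTER_CUBIC))
P=W.reshape(-1,3); h=P[((P>[.44,-.42,.06])&(P<[.56,-.29,.09])).all(1)]; print(len(h),np.median(h,0).round(4),cv2.minAreaRect(h[:,:2].astype('f')*1000))
E
```

```text
time_s: 30.05
position: [0.4019, -0.4062, 0.2411]
tcp_rot: [[0.884, 0.468, -0.002], [0.468, -0.884, 0.0], [-0.002, -0.001, -1.0]]
force: [0.8, -0.1, 0.1]
opening: 0.5
grasp_force: 0.0
119 [ 0.5014 -0.3557  0.0704] ((500.0380859375, -354.92877197265625), (39.40172576904297, 20.036155700683594), 32.651920318603516)
```

View pics/end.png

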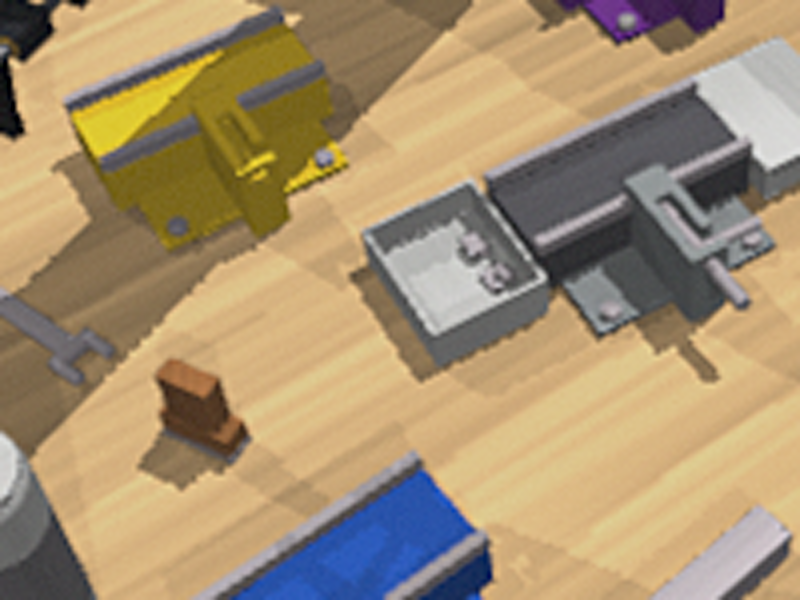

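The picture shows the scraper upright at (200,405), the chips in the tray at (472,245) and (495,278), the channel empty, and the handle laid over at (725,235).

```bash
python3 -c "
from rig import workorder
print(workorder.hand_in())"
```

```text
the job is handed in; nothing more can be done
None
```

The job is handed in at about 30 s, with no verdict returned; the last picture shows the pin parked in the notch, the channel empty with the chips in the tray, and the scraper upright on the bench.

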